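# Take a U-bolt off its hook and clamp it in the checking fixture

### The job

Take the U-bolt that is both wide and long-legged off its two-pronged hook, and lower its two legs all the way down into the two holes of the checking fixture, feeling for the holes rather than forcing it and not letting it drop. Then swing the fixture's clamp arm down until its pad rests on the U-bolt, and let go. Leave the other two U-bolts hanging and the rest of the counter as it is.

Things in the scene. Friction and masses are not known exactly. Their poses are not given: they have to be found in the camera images.
- ubolt: The wanted U-bolt, plain steel bar 14 mm thick: straight crown bar, two parallel legs 100 mm apart (centres; 114 outside). Origin: middle of the crown, on its centre line; y along the crown, z up; the legs end 110 mm below the origin (last 2 mm tapered). About 0.4 kg. Its crown hangs across the two prongs of any one of the rack's three hooks.
- ubolt_narrow: Another U-bolt, same bar and leg length (110 mm) but legs only 76 mm apart. Same axes. Stays on its hook.
- ubolt_short: Another U-bolt, 100 mm wide like the wanted one but its legs end only 80 mm below the origin. Same axes. Stays on its hook.
- rack: Fixed red steel hook rack. Origin on the table under the middle hook's hanging place; y along the row, -x is the open side. Hooks at y = -145, 0, 145 mm. A cross bar (x 93 to 107 mm) and end posts carry the hooks, top 156 mm high. Base plate x -30 to 120, y -215 to 215, 10 mm high.
- hook_mid (a point): Middle hook's hanging place, where the crown centre of a hung U-bolt lies (155 mm high). Every hook is two 8 mm prongs along the rack's x, 25 mm either side of the hook's middle (42 mm free between), tops 7 mm below this point; their tips turn up 30 to 40 mm to -x of it and reach 10 mm above it.
- fixture: Fixed checking fixture. Origin on the table below the middle of the nest's travel. Base plate x -70 to 130, y -95 to 95, 12 mm high. The nest, an aluminium block 48 (x) by 150 (y) mm, top 76 mm high, has two square-cornered holes, 20 (x) by 15.5 (y) mm, 100 mm apart along y, mouths chamfered 1 mm, floors 20 mm high. The nest sits on a cross slide: see nest_travel.
- nest_travel (a point): Middle of the nest's travel, at the height of its top (fixed to the fixture's base). The holes lie at this x, but the nest may stand up to 10 mm to either side along the fixture's y; where is not reported: find it by touch or sight. It can travel 12 mm each way and yields to a sideways push of about 5 N.
- seat (a point): Where the crown's centre would be with the legs on the hole floors and the nest in mid travel (130 mm high; crown top at 137 mm); the real place is shifted along y with the nest.
- clamp (a joint): Clamp arm angle, rad: 0 = level, pointing to the fixture's -x, pad just resting on a seated crown; pi/2 = upright, open. Stiff hinge (0.35 N m), stays where left. Steel arm 20 mm wide, 14 thick; from 125 to 170 mm from the hinge a black grip 30 mm wide, 18 thick; rubber pad on the underside 100 mm from the hinge.
- clamp_tip (a point): Centre of the outer end of the clamp arm's black grip, 170 mm from the hinge axis.
- clamp_axis (a point): Middle of the clamp's hinge axis (along the fixture's y), 100 mm to +x of the nest's holes, 150 mm high, between two cheeks (40 mm wide over both, 30 mm deep, top 166 mm high).
- bearing: Bystander: steel bearing ring lying flat, 90 mm across, 26 mm high; origin at the centre of its underside.
- carton: Bystander: cardboard carton 100 x 130 x 50 mm; origin at the centre of its underside.
- hubcap: Bystander: aluminium hub cap 110 mm across, 52 mm high; origin at the centre of its underside.
- jar: Bystander: white jar 72 mm across, 100 mm high; origin at the centre of its underside.
- spanner: Bystander: spanner 190 mm long lying flat along its x.
- pin: Bystander: dark steel pin standing up, 36 mm across, 80 mm high; origin at the centre of its underside.
Things that resemble listed ones, but are neither listed nor needed, are in the scene too. Leave any orange or red look-alike of the ubolt alone.

How it is judged:
By the outcome, as a careful person would: the job done as asked, in the order asked, and still so for the second after the job is handed in, with the robot touching nothing.
It also fails if it takes over 72 s, if anything falls off the work surface, if the arm or the gripper's body presses on something with over 40 N, if the wrist force passes 120 N, or if a joint passes its speed limit or range.

### The arm

A 6-joint arm with a two-finger parallel gripper is mounted at the origin on the work surface. World frame = base frame: x ahead of the robot, y to its left, z up, the work surface at z = 0. Lengths are in m, angles in rad, forces in N, time in s.
With the tool pointing down it reaches from about 0.35 to 0.875 m from the base axis. Payload 4.2 kg.
Tool frame: the origin (TCP) lies at the very end of the fingers, on their centre line; the grasp point (between the pads) lies 19 mm behind it; z points along the fingers, y is the direction in which the jaws open and shut (so a half turn about z gives the same grasp; the last joint's range is limited). The gripper opens to 85 mm and grips with 20 to 120 N. Pads are 22 mm wide; open, the fingers measure 114 mm over their backs; the gripper's body (76 mm by 85 mm) begins 54 mm behind the grasp point. The pads swing forward as they close: fully open they stand 13 mm farther back than shut.
Start: joints at [1.598, 0.385, 0.008, 0, -1.194, -0.259], TCP at [0.144, 0.608, 0.231] pointing down, gripper open.
Joint ranges: [-3.14, 3.14], [-1.21, 2.06], [-1.07, 1.41], [-3.16, 2.05], [-2.99, -0.16], [-3.1, 3.1]. Speed limits (rad/s): [2.79, 2.79, 3.14, 3.14, 3.14, 3.14].

### API

Orientations are given as a unit quaternion [x, y, z, w].
In Python, from plant import r, optics, finish_job gives the robot as it stands. The module is installed in compiled form; this text tells all that it offers.
- The arm moves only by the tool move_arm, never from a script. Its argument "series" is a list of rows, each a list of 6 numbers: the shift along the tool's x, y, z in cm, then the turn, a rotation vector about the tool's x, y, z in rad. A call has 1 to 12 rows; each row shifts and turns the commanded pose from where the row before left it, along the tool's axes as they then stand; what a row does not reach is not made up. A row lasts 1/12 s, in which the tool goes at most 41.7 mm and 7.16 degrees, less where a joint would pass 70% of its speed; a pose out of reach is approached as far as the arm can. A call with a gripper value outside its range is refused whole. "hand" is the opening, from 0 (shut) to 1 (fully open), set as the call begins (left out, the last holds). The fingers move at their own pace and stop on an object; the grip force is fixed at half the most. Time passes only in rows, so rows that do not move let the fingers close. It gives the time, the measured TCP pose, the force and the opening at its end, in the units of the state.
- r.get_state(): the state, without advancing time (a new reading comes with each control period).
- optics.get_image(name): name is "scene" or "top" or "wrist"; returns the picture (400x640x3 uint8, red, green, blue); there is no depth.
- optics.camera_model(name): a dict with "fx", "fy", "cx", "cy" (pixels), "cam_to_world" (4x4, takes a point from camera to world coordinates); the wrist camera has in their place "mount" (4x4, takes a point from camera to tool coordinates, whose origin is the TCP and whose axes are the flange's). Camera axes: x right, y down, z forward; pixel columns grow to the right and rows downward; lengths in m; the calibration is good to about 2 mm. A picture is of the moment at which its call begins: read the wrist's pose just before it. camera_model takes no time and is no camera call.
- finish_job(): hands the job in, once; it reports no verdict.
The state is a dict: "clock": time; "joint_pos": joint angles; "qd": joint speeds; "tau": joint torques, N m; "position": TCP position; "tool_rot": TCP orientation; "wrist_force": force on the tool from outside, world axes, zero at the start; "moment": the same for the moment, N m; "grip_width": finger opening in m.
Only numpy, scipy, OpenCV 4.12 (cv2) and the standard library are available. Lean on these libraries where they do the work, as an engineer would, in place of code of your own. Each camera call takes 0.05 s, during which the arm holds its last target. There are 200 camera calls.

## Working session

There is one attempt and no reset: what is moved stays moved. The work goes in short steps, Python scripts to look and compute and a tool call to move; the robot and the scene stay as the last step left them, time stands still between calls to the robot, and variables do not carry over. Pictures are saved under pics/ and viewed, about 8 in all and at most 12, crops included, and the job is handed in when it is done.

Besides the shell and the picture viewer there is one more tool, called as a command line: name --pt "numbers of a row" for each row, then --argument value for the rest. move_arm: Moves the arm, as the interface text tells. Its arguments: {"type":"object","properties":{"series":{"type":"array","items":{"type":"array","items":{"type":"number"}}},"hand":{"type":"number"}},"required":["series"]}

```bash
mkdir -p pics; cat > h.py <<'E'
import numpy as np, cv2
from scipy.spatial.transform import Rotation as R
from plant import r, optics, finish_job
def snap(name,fn=None):
    s=r.get_state(); im=optics.get_image(name); m=optics.camera_model(name)
    if name=='wrist':
        T=np.eye(4);T[:3,:3]=R.from_quat(s['tool_rot']).as_matrix();T[:3,3]=s['position']
        C=T@np.array(m['mount'])
    else: C=np.array(m['cam_to_world'])
    if fn: cv2.imwrite('pics/'+fn+'.png',im[:,:,::-1]); np.savez('pics/'+fn+'.npz',im=im,C=C,K=[m['fx'],m['fy'],m['cx'],m['cy']])
    return im,C,m
def load(fn):
    d=np.load('pics/'+fn+'.npz'); K=d['K']; return d['im'],d['C'],dict(fx=K[0],fy=K[1],cx=K[2],cy=K[3])
def ray(C,m,u,v,z):
    d=C[:3,:3]@np.array([(u-m['cx'])/m['fx'],(v-m['cy'])/m['fy'],1]); o=C[:3,3]
    return o+d*(z-o[2])/d[2]
def proj(C,m,p):
    q=C[:3,:3].T@(np.array(p)-C[:3,3]); return m['cx']+m['fx']*q[0]/q[2], m['cy']+m['fy']*q[1]/q[2]
def totool(p,s=None):
    s=s or r.get_state(); return R.from_quat(s['tool_rot']).as_matrix().T@(np.array(p)-s['position'])*100
E
python3 -c "
from h import *
s=r.get_state();print(s)
for n in ['scene','top','wrist']:
    im,C,m=snap(n,n+'0');print(n,C.round(3).tolist(),m['fx'],m['cx'],m['cy'])
a=[cv2.imread(f'pics/{n}0.png') for n in ['scene','top']]
cv2.imwrite('pics/a.png',cv2.resize(np.vstack(a),(480*1,600)) )
"
```

```text
{'clock': 0.0, 'joint_pos': array([ 1.59759625e+00,  3.85533346e-01,  6.59378594e-03, -4.84364573e-04,
       -1.19402259e+00, -2.58605723e-01]), 'qd': array([-0.00013247,  0.00056321,  0.00019264, -0.00087413, -0.00107982,
       -0.00087435]), 'tau': array([ 7.37326009e-04, -3.92291737e+01,  1.88405496e+01,  4.18625861e+00,
       -4.63322445e-03,  5.93632663e-06]), 'position': array([0.14343311, 0.60769736, 0.23022525]), 'tool_rot': array([ 9.93279831e-01, -1.15732253e-01, -6.87992357e-05,  1.10391900e-03]), 'wrist_force': array([ 0.33494805, -0.01283453, -0.54251874]), 'moment': array([-0.02470945, -0.01548941,  0.04576164]), 'grip_width': 0.08550190333439057}
scene [[0.553, 0.691, -0.465, 1.053], [0.833, -0.464, 0.301, -0.372], [-0.008, -0.554, -0.832, 1.073], [0.0, 0.0, 0.0, 1.0]] 436.42829566712584 318.5898854879041 202.9199393871813
top [[0.022, -0.998, 0.063, 0.411], [-1.0, -0.022, 0.008, -0.03], [-0.006, -0.063, -0.998, 1.747], [0.0, 0.0, 0.0, 1.0]] 483.32889472852594 319.81482367395597 198.3566051771639
wrist [[-0.231, -0.935, -0.269, 0.212], [-0.973, 0.222, 0.062, 0.592], [0.002, 0.276, -0.961, 0.372], [0.0, 0.0, 0.0, 1.0]] 287.5200469150432 323.34763336130936 196.81463527583605
```

View pics/top0.png

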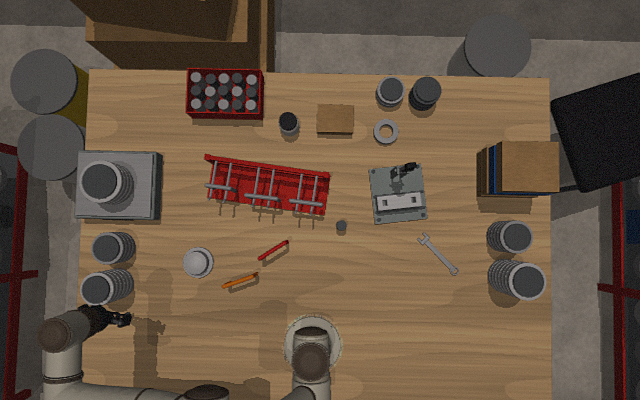

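View pics/scene0.png

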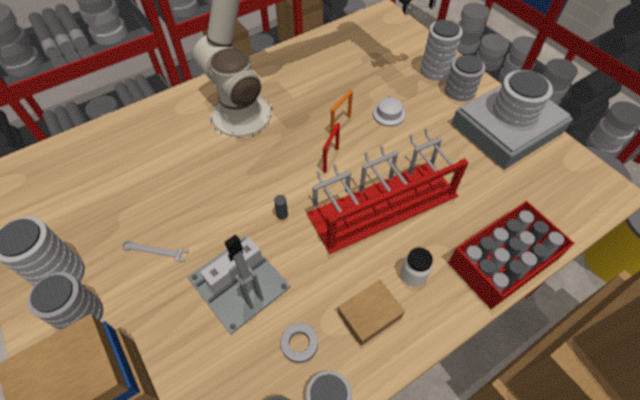

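Top view: rack at about (268,186) with its open side facing the robot, fixture at (398,193). Next I zoom in to tell the U-bolts apart.

```bash
python3 -c "
from h import *
a=cv2.imread('pics/top0.png');b=cv2.imread('pics/scene0.png')
x=cv2.resize(a[145:225,195:345],(750,400),interpolation=cv2.INTER_CUBIC)
cv2.imwrite('pics/z1.png',np.vstack([cv2.resize(a[150:225,195:345],(600,300),interpolation=2),cv2.resize(b[125:225,290:490],(600,300),interpolation=2)]))
cv2.imwrite('pics/z2.png',np.vstack([cv2.resize(a[155:230,355:505],(600,300),interpolation=2),cv2.resize(b[220:340,170:410],(600,300),interpolation=2)]))
"
```

```text
(no output)
```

View pics/z1.png

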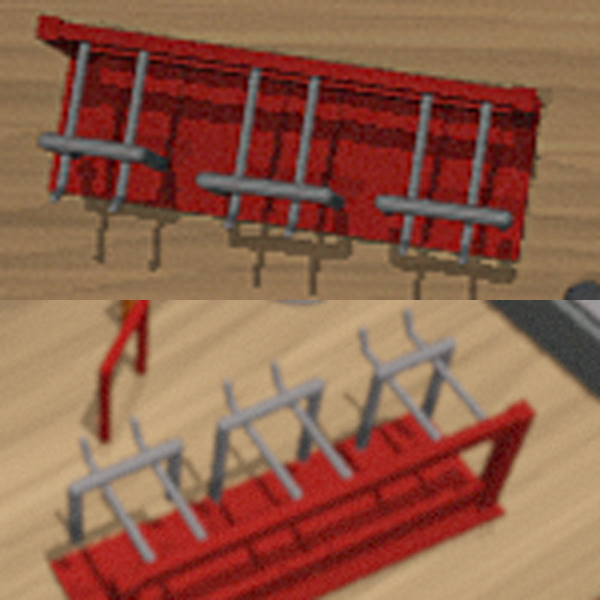

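View pics/z2.png

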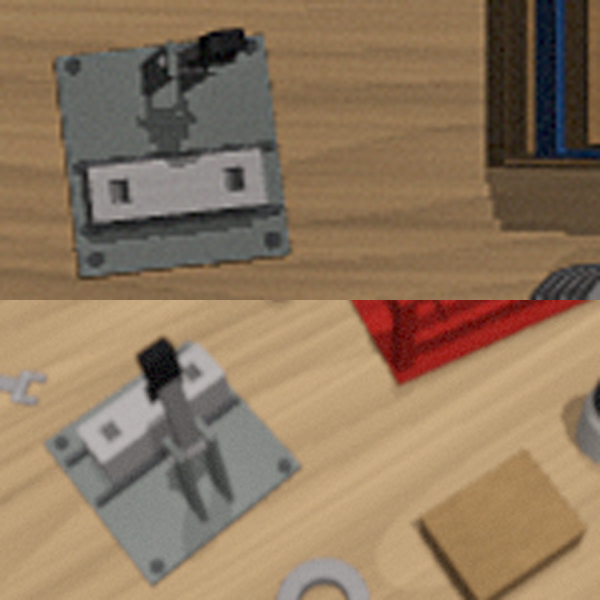

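Crown ends in the zoomed top view (4x, origin 195,150): left (40,145)-(165,160), mid (197,182)-(343,202), right (377,203)-(512,218). In the scene view, the legs run about 75 px on the mid and far bolts, and about 55 px on the near one (the right hook in the top view). That suggests left = narrow, mid = wanted, right = short. I'll check this numerically.

```bash
python3 -c "
from h import *
im,C,m=load('top0'); si,SC,sm=load('scene0')
f=lambda x,y,z:ray(C,m,195+x/4,150+y/4,z)
L=[((42,143),(150,155)),((200,181),(332,194)),((380,203),(510,218))]
for a,b in L:
    p,q=f(*a,.155),f(*b,.155);d=q-p;print('crown',p.round(4),q.round(4),((p+q)/2).round(4),'len',np.hypot(*d[:2]).round(4),'dir',np.degrees(np.arctan2(d[0],-d[1])).round(1))
    for e in(p,q):print('   scene zoom',*[(np.array([(u-290)*3,(v-125)*3+300]).round(0)) for u,v in [proj(SC,sm,e),proj(SC,sm,e-[0,0,.103]),proj(SC,sm,e-[0,0,.073])]])
p,q=f(52,198,.01),f(520,262,.01);print('rack front edge',p.round(4),q.round(4),np.hypot(*(q-p)[:2]))
p2,q2=f(38,28,.156),f(540,100,.156);print('rack top bar',p2.round(4),q2.round(4),np.hypot(*(q2-p2)[:2]))
g=lambda x,y,z:ray(C,m,355+x/4,155+y/4,z)
P=[g(55,58,.012),g(265,36,.012),g(290,253,.012),g(79,277,.012)]
print(np.round(P,4));
h1,h2=g(120,190,.076),g(234,178,.076);print('holes',h1.round(4),h2.round(4),np.hypot(*(h2-h1)[:2]),(h1+h2)/2)
"
```

```text
crown [0.5447 0.3611 0.155 ] [0.5367 0.2713 0.155 ] [0.5407 0.3162 0.155 ] len 0.0901 dir -5.1
   scene zoom [447. 338.] [424. 408.] [431. 389.]
   scene zoom [368. 374.] [350. 443.] [355. 423.]
crown [0.5161 0.2293 0.155 ] [0.5077 0.1199 0.155 ] [0.5119 0.1746 0.155 ] len 0.1097 dir -4.4
   scene zoom [317. 379.] [303. 448.] [307. 429.]
   scene zoom [216. 426.] [207. 493.] [210. 474.]
crown [0.5011 0.0801 0.155 ] [ 0.4911 -0.0274  0.155 ] [0.4961 0.0263 0.155 ] len 0.108 dir -5.3
   scene zoom [175. 441.] [170. 507.] [171. 489.]
   scene zoom [ 67. 488.] [ 69. 553.] [ 68. 535.]
rack front edge [0.5074 0.3859 0.01  ] [ 0.459 -0.037  0.01 ] 0.4256880300794892
rack top bar [0.6403 0.3678 0.156 ] [ 0.5892 -0.0501  0.156 ] 0.4209787659356739
[[ 0.6283 -0.1913  0.012 ]
 [ 0.6523 -0.3802  0.012 ]
 [ 0.4571 -0.4043  0.012 ]
 [ 0.4315 -0.2158  0.012 ]]
holes [ 0.5067 -0.2433  0.076 ] [ 0.5192 -0.3416  0.076 ] 0.09913853476167055 [ 0.51293211 -0.29245746  0.076     ]
```

Confirmed: the mid U-bolt is the wanted one. The left one is 90 mm over the outside, and the right one's leg ends match the 80 mm prediction. Next I plan the hover above it.

```bash
cat >> h.py <<'E'
def plan(pos,yaw,n,start=None):
    """straight move to pos with tool pointing down, tool x at world angle yaw (deg); prints rows. returns end pose"""
    if start is None:
        s=r.get_state(); start=(s['position'],R.from_quat(s['tool_rot']))
    p0,R0=start; a=np.radians(yaw)
    R1=R.from_matrix(np.array([[np.cos(a),np.sin(a),0],[np.sin(a),-np.cos(a),0],[0,0,-1]]))
    w=(R0.inv()*R1).as_rotvec()/n; d=(np.array(pos)-p0)/n*100; Ri=R0
    for i in range(n):
        t=Ri.inv().apply(d); print([round(float(x),2) for x in t]+[round(float(x),4) for x in w]); Ri=Ri*R.from_rotvec(w)
    return np.array(pos),R1
E
python3 -c "
from h import *
s=plan((.512,.175,.26),-96.7,15)"
```

```text
[3.05, 2.24, -0.19, 0.0001, -0.0001, 0.0971]
[3.26, 1.94, -0.19, 0.0001, -0.0001, 0.0971]
[3.43, 1.61, -0.19, 0.0001, -0.0001, 0.0971]
[3.57, 1.27, -0.19, 0.0001, -0.0001, 0.0971]
[3.68, 0.92, -0.19, 0.0001, -0.0001, 0.0971]
[3.75, 0.56, -0.19, 0.0001, -0.0001, 0.0971]
[3.79, 0.19, -0.2, 0.0001, -0.0001, 0.0971]
[3.79, -0.17, -0.2, 0.0001, -0.0001, 0.0971]
[3.75, -0.54, -0.2, 0.0001, -0.0001, 0.0971]
[3.68, -0.9, -0.2, 0.0001, -0.0001, 0.0971]
[3.58, -1.25, -0.2, 0.0001, -0.0001, 0.0971]
[3.44, -1.59, -0.2, 0.0001, -0.0001, 0.0971]
[3.27, -1.92, -0.2, 0.0001, -0.0001, 0.0971]
[3.07, -2.23, -0.2, 0.0001, -0.0001, 0.0971]
[2.84, -2.51, -0.2, 0.0001, -0.0001, 0.0971]
```

move_arm --pt "3.05 2.24 -0.2 0 0 0.097" --pt "3.26 1.94 -0.2 0 0 0.097" --pt "3.43 1.61 -0.2 0 0 0.097" --pt "3.57 1.27 -0.2 0 0 0.097" --pt "3.68 0.92 -0.2 0 0 0.097" --pt "3.75 0.56 -0.2 0 0 0.097" --pt "3.79 0.19 -0.2 0 0 0.097" --pt "3.79 -0.17 -0.2 0 0 0.097" --pt "3.75 -0.54 -0.2 0 0 0.097" --pt "3.68 -0.9 -0.2 0 0 0.097" --pt "3.58 -1.25 -0.2 0 0 0.097" --pt "3.44 -1.59 -0.2 0 0 0.097" --hand 1

```text
clock: 1.15
position: [0.4393, 0.2603, 0.2554]
tool_rot: [0.765, -0.644, -0.0, 0.0]
wrist_force: [0.9, 0.7, -0.2]
grip_width: 0.0858
```

move_arm --pt "3.27 -1.92 -0.2 0 0 0.097" --pt "3.07 -2.23 -0.2 0 0 0.097" --pt "2.84 -2.51 -0.2 0 0 0.097" --pt "0 0 0 0 0 0" --pt "0 0 0 0 0 0"

```text
clock: 1.57
position: [0.5131, 0.1737, 0.2607]
tool_rot: [-0.664, 0.748, 0.0, -0.001]
wrist_force: [0.4, 1.2, 0.4]
grip_width: 0.0853
```

```bash
python3 -c "
from h import *
s=r.get_state();print(s['clock'],s['position'],s['tool_rot'],s['joint_pos'],s['wrist_force'])
im,C,m=snap('wrist','w1');print(C.round(3))"
```

```text
1.5667 [0.51307382 0.17369402 0.26071888] [-6.63526345e-01  7.48152722e-01  2.02589456e-04 -5.02781023e-04] [ 6.25716986e-01  2.22899435e-01 -1.48444124e-01 -3.24997442e-04
 -1.20049372e+00 -7.45350542e-01] [0.36013377 1.24532709 0.42798696]
[[-0.993  0.116  0.031  0.505]
 [ 0.12   0.954  0.273  0.105]
 [ 0.002  0.275 -0.961  0.403]
 [ 0.     0.     0.     1.   ]]
```

View pics/w1.png

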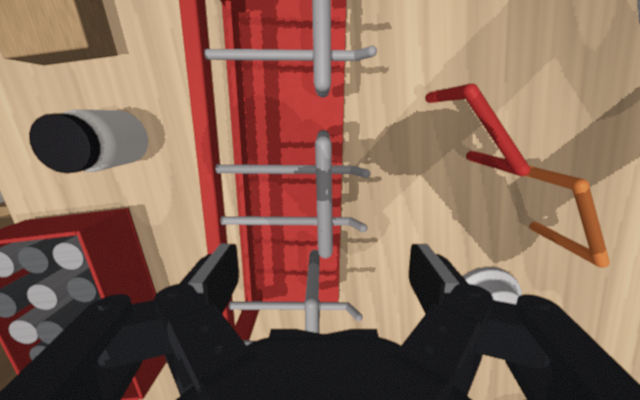

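Wrist view: the mid crown runs from (323,137) to (325,252), its prongs cross at v of about 169 and 221, and the short bolt is above with the narrow one below.

```bash
python3 -c "
from h import *
im,C,m=load('w1')
g=lambda u,v,z:ray(C,m,u,v,z)
hsv=cv2.cvtColor(im,cv2.COLOR_RGB2HSV)
for v in (145,155,195,205,235,245):
    row=hsv[v,290:350];mk=np.where((row[:,1]<60))[0]+290;print(v,mk.min(),mk.max())
col=hsv[100:290,324];mk=np.where(col[:,1]<60)[0]+100;print('col',mk.min(),mk.max(),len(mk))
for u in (270,290):
    c=hsv[150:240,u];mk=np.where(c[:,1]<60)[0]+150;print(u,mk)
p,q=g(323,131,.155),g(325,257,.155);print(p,q,(p+q)/2,np.hypot(*(p-q)[:2]))
print('prongs',g(270,170,.144),g(270,221,.144))
for a,b in((205,53),(372,50)),((216,169),(366,173)),((222,221),(362,227)): print(g(a,b,.144))
"
```

```text
145 315 330
155 316 330
195 317 330
205 317 331
235 318 331
245 318 331
col 131 257 127
270 [165 166 167 168 169 170 171 172 173 217 218 219 220 221 222 223 224]
290 [166 167 168 169 170 171 172 217 218 219 220 221 222 223 224]
[0.50644481 0.11773818 0.155     ] [0.51867205 0.23431441 0.155     ] [0.51255843 0.1760263  0.155     ] 0.11721570727884911
prongs [0.55861657 0.14694673 0.144     ] [0.56707021 0.19579469 0.144     ]Traceback (most recent call last):
  File "<string>", line 13, in <module>
    for a,b in((205,53),(372,50)),((216,169),(366,173)),((222,221),(362,227)): print(g(a,b,.144))
                                                                                     ~^^^^^^^^^^
  File "<string>", line 4, in <lambda>
    g=lambda u,v,z:ray(C,m,u,v,z)
                   ~~~^^^^^^^^^^^
  File "h.py", line 15, in ray
    d=C[:3,:3]@np.array([(u-m['cx'])/m['fx'],(v-m['cy'])/m['fy'],1]); o=C[:3,3]
               ~~~~~~~~^^^^^^^^^^^^^^^^^^^^^^^^^^^^^^^^^^^^^^^^^^^^^
ValueError: setting an array element with a sequence. The requested array has an inhomogeneous shape after 1 dimensions. The detected shape was (3,) + inhomogeneous part.
```

move_arm --pt "-0.13 -0.04 1.2 0 0 -0.004" --pt "-0.14 -0.05 1.2 0 0 -0.004" --pt "0 0 1.2 0 0 0" --pt "0 0 1.2 0 0 0" --pt "0 0 1.2 0 0 0" --pt "0 0 1.2 0 0 0" --pt "0 0 1.2 0 0 0" --pt "0 0 1.0 0 0 0" --pt "0 0 1.0 0 0 0" --pt "0 0 1.0 0 0 0" --pt "0 0 0.95 0 0 0" --pt "0 0 0 0 0 0"

```text
clock: 2.62
position: [0.5123, 0.1776, 0.1356]
tool_rot: [-0.668, 0.744, 0.001, -0.002]
wrist_force: [-0.2, -0.8, -0.5]
grip_width: 0.0854
```

```bash
python3 -c "
from h import *
s=r.get_state();print(s['clock'],s['position'],s['wrist_force'])
snap('wrist','w2')"
```

```text
2.6167 [0.51226105 0.17760543 0.13560511] [-0.1918596  -0.78036842 -0.5185902 ]
```

View pics/w2.png

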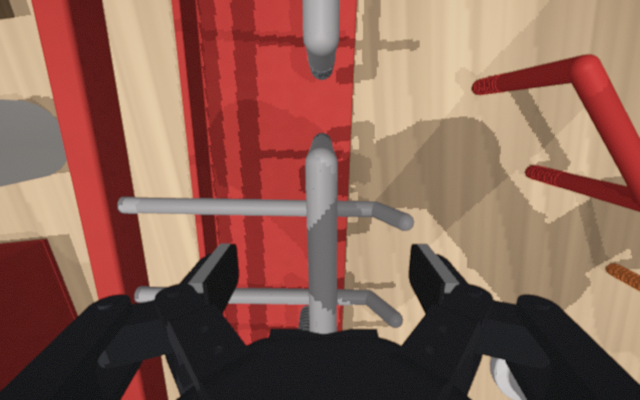

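The crown lies midway between the jaws (u of about 322), and the fingers are between the prongs (v of about 208 and 297). I'll close the gripper.

move_arm --pt "0 0 0 0 0 0" --pt "0 0 0 0 0 0" --pt "0 0 0 0 0 0" --pt "0 0 0 0 0 0" --pt "0 0 0 0 0 0" --pt "0 0 0 0 0 0" --pt "0 0 0 0 0 0" --pt "0 0 0 0 0 0" --pt "0 0 0 0 0 0" --hand 0

```text
clock: 3.42
position: [0.5141, 0.1782, 0.1383]
tool_rot: [-0.668, 0.744, -0.0, 0.001]
wrist_force: [0.5, -0.8, 1.0]
grip_width: 0.0121
```

```bash
python3 -c "
from h import *
s=r.get_state();print(s['clock'],s['position'],s['wrist_force'],s['moment'],s['grip_width'])"
```

```text
3.4167 [0.51411499 0.17820403 0.13825762] [ 0.51360968 -0.81735905  0.98097878] [-0.09237395 -0.29688712 -0.02917835] 0.012077073650311682
```

move_arm --pt "0 0 -0.3 0 0 0" --pt "0 0 -0.7 0 0 0" --pt "0 0 -1.2 0 0 0" --pt "0 0 -1.5 0 0 0" --pt "0 0 -1.5 0 0 0" --pt "0 0 -1.5 0 0 0" --pt "0 0 -1.5 0 0 0" --pt "0 0 -1.5 0 0 0" --pt "0 0 -1.5 0 0 0" --pt "0 0 -1.5 0 0 0" --pt "0 0 -1.3 0 0 0" --pt "0 0 -1.0 0 0 0"

```text
clock: 4.42
position: [0.5131, 0.1779, 0.2887]
tool_rot: [-0.668, 0.744, 0.0, -0.0]
wrist_force: [-1.3, -0.8, -2.2]
grip_width: 0.0121
```

```bash
python3 -c "
from h import *
s=r.get_state();print(s['clock'],s['position'],s['tool_rot'],s['wrist_force'],s['moment'],s['grip_width'])
plan((.455,-.300,.29),-82.6,16)"
```

```text
4.4167 [0.51306021 0.1779219  0.28866166] [-6.67893587e-01  7.44256712e-01  2.76622143e-04 -1.59849174e-04] [-1.2823313  -0.75178155 -2.17376893] [ 0.03413715  0.00486493 -0.02622676] 0.012127414225305633
[3.01, 0.04, -0.01, 0.0, 0.0, -0.0148]
[3.01, 0.08, -0.01, 0.0, 0.0, -0.0148]
[3.01, 0.13, -0.01, 0.0, 0.0, -0.0148]
[3.0, 0.17, -0.01, 0.0, 0.0, -0.0148]
[3.0, 0.22, -0.01, 0.0, 0.0, -0.0148]
[3.0, 0.26, -0.01, 0.0, 0.0, -0.0148]
[2.99, 0.31, -0.01, 0.0, 0.0, -0.0148]
[2.99, 0.35, -0.01, 0.0, 0.0, -0.0148]
[2.98, 0.39, -0.01, 0.0, 0.0, -0.0148]
[2.98, 0.44, -0.01, 0.0, 0.0, -0.0148]
[2.97, 0.48, -0.01, 0.0, 0.0, -0.0148]
[2.96, 0.53, -0.01, 0.0, 0.0, -0.0148]
[2.95, 0.57, -0.01, 0.0, 0.0, -0.0148]
[2.95, 0.61, -0.01, 0.0, 0.0, -0.0148]
[2.94, 0.66, -0.01, 0.0, 0.0, -0.0148]
[2.93, 0.7, -0.01, 0.0, 0.0, -0.0148]
```

move_arm --pt "1.5 0.04 0 0 0 -0.015" --pt "3.0 0.08 0 0 0 -0.015" --pt "3.0 0.13 0 0 0 -0.015" --pt "3.0 0.17 0 0 0 -0.015" --pt "3.0 0.22 0 0 0 -0.015" --pt "3.0 0.26 0 0 0 -0.015" --pt "3.0 0.31 0 0 0 -0.015" --pt "3.0 0.35 0 0 0 -0.015" --pt "3.0 0.39 0 0 0 -0.015" --pt "3.0 0.44 0 0 0 -0.015" --pt "3.0 0.48 0 0 0 -0.015" --pt "3.0 0.53 0 0 0 -0.015"

```text
clock: 5.42
position: [0.4709, -0.1677, 0.2875]
tool_rot: [0.732, -0.681, -0.001, 0.0]
wrist_force: [1.0, 0.0, -3.8]
grip_width: 0.0121
```

move_arm --pt "3.0 0.57 0 0 0 -0.015" --pt "3.0 0.61 0 0 0 -0.015" --pt "3.0 0.66 0 0 0 -0.015" --pt "3.0 0.7 0 0 0 -0.015" --pt "1.2 0 0 0 0 0" --pt "0 0 0 0 0 0" --pt "0 0 0 0 0 0"

```text
clock: 6.0
position: [0.4592, -0.3003, 0.2869]
tool_rot: [0.752, -0.66, -0.001, 0.0]
wrist_force: [-0.3, -0.1, -1.9]
grip_width: 0.0124
```

```bash
python3 -c "
from h import *
s=r.get_state();print(s['clock'],s['position'],s['tool_rot'],s['joint_pos'],s['wrist_force'])
im,C,m=snap('wrist','w3');print(C.round(3))"
```

```text
6.0 [ 0.45915546 -0.30033168  0.28692888] [ 7.51617416e-01 -6.59598291e-01 -1.16238425e-03  5.21407919e-05] [-2.84211587e-01  2.20280685e-01 -8.57544358e-02 -9.30033182e-04
 -1.26691259e+00  4.14717619e-01] [-0.34504165 -0.08687001 -1.89614551]
[[-0.992 -0.123 -0.038  0.469]
 [-0.129  0.953  0.275 -0.37 ]
 [ 0.003  0.277 -0.961  0.429]
 [ 0.     0.     0.     1.   ]]
```

View pics/w3.png

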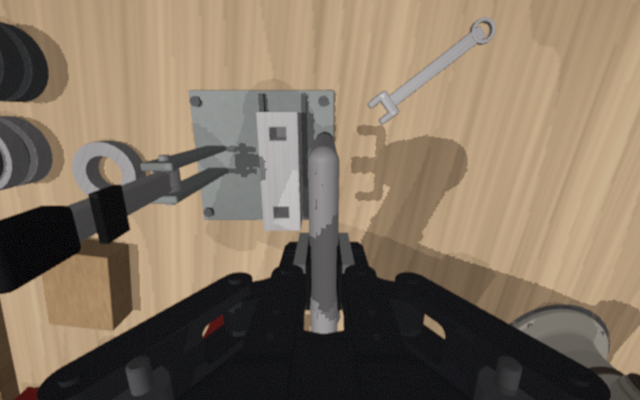

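Wrist view: nest holes at about (278,133) and (281,212), the held crown along u of about 323 with its -y end at v of about 147, and the clamp at the left.

```bash
python3 -c "
from h import *
im,C,m=load('w3'); g=cv2.cvtColor(im,cv2.COLOR_RGB2GRAY)
print(g[123:143:1,264:292:1]);print(g[202:222,266:296])
for v in(165,185,205,225): print(v,g[v,300:345])
print(g[130:175:2,324])
"
```

```text
[[177 178 177 180 183 183 182 180 178 180 181 183 180 179 181 182 181 179
  178 179 181 180 181 180 180 181 181 180]
 [178 178 178 180 182 184 182 181 178 180 182 183 182 180 182 182 182 180
  179 180 180 180 180 179 179 180 181 180]
 [178 177 177 180 179 181 180 178 176 175 178 179 177 177 179 178 178 176
  177 177 177 176 178 178 180 181 181 180]
 [179 178 178 178 173 165 162 159 157 156 156 157 157 156 159 159 158 156
  157 156 158 162 170 178 179 179 181 180]
 [178 177 177 176 162 138 123 120 118 115 115 118 122 129 132 130 130 129
  129 130 131 141 163 176 179 180 181 179]
 [177 177 177 175 156 120  93  85  86  82  85  88 100 116 118 117 115 117
  114 115 117 130 160 177 180 181 180 180]
 [178 177 177 174 156 116  84  78  78  80  78  83  97 114 118 115 114 114
  113 113 114 128 157 177 180 181 181 181]
 [178 177 177 173 157 117  86  79  79  77  78  82  98 115 118 115 114 112
  114 113 114 126 155 175 180 181 181 180]
 [179 177 177 174 158 119  85  76  79  80  79  83  97 115 115 116 115 114
  115 113 115 126 155 175 180 181 181 181]
 [179 177 177 175 161 123  86  76  78  80  79  
[... 3888 characters left out ...]
106
 101  94  99 131 155 160 160 161 162]
185 [ 80  77  74  63  56  53  55  65  92 113 121 125 130 131 135 138 141 141
 144 145 146 138 126 139 143 140 136 136 134 132 129 126 123 117 113 106
 100  93 106 139 157 158 157 156 155]
205 [106  77  76  66  66  65  66  65  80 108 120 123 128 131 135 128 116 136
 142 143 146 144 144 143 141 140 136 135 134 131 128 127 122 117 112 104
  97  92 113 150 157 159 158 161 161]
225 [135 133 150 157 159 161 162 159 149 121 115 121 125 131 135 139 138 140
 141 143 143 143 143 143 141 131 105  94  95  93  90  89  85  87  84  81
  79  86 112 141 147 147 146 147 151]
[125  62  68  75  73  75  76  77  91 109 117 125 133 139 146 149 147 144
 144 143 143 143 143]
```

```bash
python3 -c "
from h import *
im,C,m=load('w3'); f=lambda u,v,z:ray(C,m,u,v,z)[:2]
n=np.linalg.norm
h1,h2=f(277.3,133.3,.076),f(280.6,211.9,.076);d=h2-h1
print(h1,h2,(h1+h2)/2,n(d),'yaw',np.degrees(np.arctan2(-d[0],d[1])))
print('sizes',n(f(268.7,133,.076)-f(285.8,133,.076)),n(f(277,126.6,.076)-f(277,140,.076)),n(f(280,206.4,.076)-f(280,217.4,.076)))
z=.304
print('w',n(f(307.7,165,z)-f(337.9,165,z)))
a,b=f(322.8,165,z),f(323.4,205,z);d=b-a;print(a,b,'crown yaw',np.degrees(np.arctan2(-d[0],d[1])));e=f(322.6,145.5,z);print('end',e,'centre',e+.057*d/n(d))
P=[f(190,91,.012),f(334,90,.012),f(204,219,.012)];print(P,[np.degrees(np.arctan2(-(P[2]-P[0])[0],(P[2]-P[0])[1]))],n(P[0]-P[1]))
"
```

```text
[ 0.51964327 -0.34039764] [ 0.50691495 -0.24155781] [ 0.51327911 -0.29097773] 0.09965601810703914 yaw 7.338006094901647
sizes 0.020502107630246392 0.01574635512483695 0.01507641323282191
w 0.013211444554501083
[ 0.46580341 -0.34832188] [ 0.46316992 -0.33014666] crown yaw 8.244464087989853
end [ 0.46697496 -0.35668433] centre [ 0.45880133 -0.30027341]
[array([ 0.65156596, -0.37598352]), array([ 0.45723137, -0.40263128]), array([ 0.62985073, -0.19165718])] [np.float64(6.718969280171058)] 0.19615309609463644
```

move_arm --pt "-0.03 -0.8 0 0 0 0" --pt "-0.03 -0.8 0 0 0 0" --pt "-0.03 -0.8 0 0 0 0" --pt "-0.03 -0.8 0.5 0 0 0" --pt "-0.03 -0.8 1.0 0 0 0" --pt "-0.03 -0.8 1.5 0 0 0" --pt "-0.03 -0.71 1.5 0 0 0" --pt "0 0 1.5 0 0 0" --pt "0 0 1.5 0 0 0" --pt "0 0 1.2 0 0 0" --pt "0 0 1.0 0 0 0" --pt "0 0 0 0 0 0"

```text
clock: 7.05
position: [0.5129, -0.29, 0.1873]
tool_rot: [0.752, -0.659, -0.003, 0.001]
wrist_force: [-0.3, 0.7, -3.3]
grip_width: 0.0118
```

```bash
python3 -c "
from h import *
s=r.get_state();print(s['clock'],s['position'],s['tool_rot'],s['wrist_force'],s['moment'])
im,C,m=snap('wrist','w4');t=snap('scene','s4')[0]
cv2.imwrite('pics/w4z.png',np.vstack([cv2.resize(im[60:310,200:450,::-1],(560,560))[:300],cv2.resize(t[210:330,160:400,::-1],(560,280),interpolation=2)]))
print(proj(C,m,(.51964,-.3404,.076)),proj(C,m,(.50691,-.24156,.076)))"
```

```text
7.05 [ 0.51285435 -0.28999104  0.18728569] [ 0.75218442 -0.65894509 -0.00299494  0.00099749] [-0.25239253  0.69307186 -3.27332047] [0.00688487 0.06112832 0.02035144]
(np.float64(322.4958936895688), np.float64(136.65714819527784)) (np.float64(322.2494331755606), np.float64(242.38326708081328))
```

View pics/w4z.png

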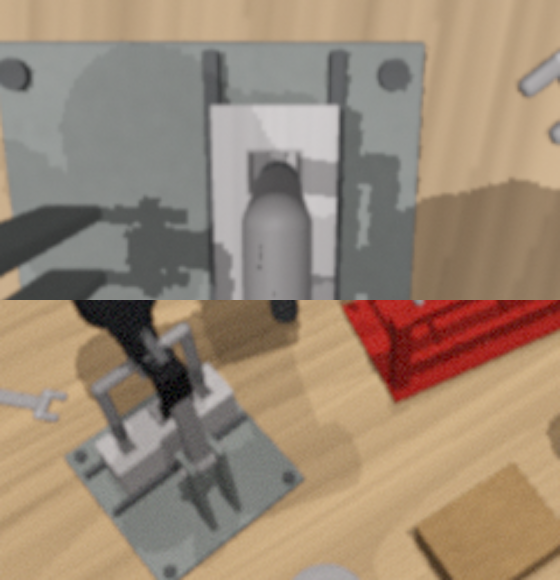

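The bolt is over the nest, and its -y leg sits just above its hole (u of about 278 against 275 in the crop). I'll lower gently and watch the force.

move_arm --pt "0.05 0 0.4 0 0 0" --pt "0.05 0 0.4 0 0 0" --pt "0 0 0.3 0 0 0" --pt "0 0 0.2 0 0 0" --pt "0 0 0.1 0 0 0" --pt "0 0 0.1 0 0 0" --pt "0 0 0.1 0 0 0" --pt "0 0 0.1 0 0 0" --pt "0 0 0 0 0 0"

```text
clock: 7.9
position: [0.5141, -0.2919, 0.1737]
tool_rot: [0.752, -0.659, -0.0, 0.0]
wrist_force: [0.3, -0.2, -3.9]
grip_width: 0.0121
```

```bash
python3 -c "
from h import *
for i in range(1):
    s=r.get_state();print(s['clock'],s['position'],s['tool_rot'],s['wrist_force'],s['moment'])"
```

```text
7.9 [ 0.51406538 -0.2919365   0.17367037] [ 7.52196837e-01 -6.58938470e-01 -1.04117776e-04  9.79036237e-06] [ 0.30372613 -0.17168265 -3.88278053] [ 0.04169899 -0.01744343 -0.00406618]
```

move_arm --pt "0 0 0.1 0 0 0" --pt "0 0 0.1 0 0 0" --pt "0 0 0.1 0 0 0" --pt "0 0 0 0 0 0"

```text
clock: 8.23
position: [0.514, -0.2919, 0.1705]
tool_rot: [0.752, -0.659, -0.0, 0.0]
wrist_force: [0.1, 0.0, -3.6]
grip_width: 0.0119
```

move_arm --pt "0 0 0.1 0 0 0" --pt "0 0 0.1 0 0 0" --pt "0 0 0 0 0 0"

```text
clock: 8.48
position: [0.5141, -0.2919, 0.1687]
tool_rot: [0.752, -0.659, -0.0, -0.0]
wrist_force: [-0.6, 0.9, -2.6]
grip_width: 0.0117
```

move_arm --pt "0 0 0.1 0 0 0" --pt "0 0 0.1 0 0 0" --pt "0 0 0 0 0 0"

```text
clock: 8.73
position: [0.514, -0.2919, 0.1664]
tool_rot: [0.752, -0.659, -0.0, 0.0]
wrist_force: [0.6, -0.3, -3.3]
grip_width: 0.0119
```

move_arm --pt "0 0 0.1 0 0 0" --pt "0 0 0 0 0 0"

```text
clock: 8.9
position: [0.514, -0.2919, 0.1656]
tool_rot: [0.752, -0.659, -0.0, 0.0]
wrist_force: [-0.4, 0.9, -3.0]
grip_width: 0.012
```

move_arm --pt "0 0 0.1 0 0 0" --pt "0 0 0 0 0 0"

```text
clock: 9.07
position: [0.5141, -0.2919, 0.1646]
tool_rot: [0.752, -0.659, -0.0, 0.0]
wrist_force: [0.1, 0.1, -2.9]
grip_width: 0.0118
```

move_arm --pt "0 0 0.1 0 0 0" --pt "0 0 0.1 0 0 0" --pt "0 0 0.1 0 0 0" --pt "0 0 0 0 0 0"

```text
clock: 9.4
position: [0.514, -0.2919, 0.1615]
tool_rot: [0.752, -0.659, -0.0, 0.0]
wrist_force: [0.0, 0.4, -3.0]
grip_width: 0.0118
```

move_arm --pt "0 0 0.15 0 0 0" --pt "0 0 0.15 0 0 0" --pt "0 0 0.15 0 0 0" --pt "0 0 0.15 0 0 0" --pt "0 0 0 0 0 0"

```text
clock: 9.82
position: [0.5139, -0.2919, 0.1553]
tool_rot: [0.752, -0.659, -0.0, 0.0]
wrist_force: [0.3, 0.4, -2.8]
grip_width: 0.0122
```

The legs are 13 mm below the mouth height with no resistance, so both are in the holes. I'll continue down.

move_arm --pt "0 0 0.3 0 0 0" --pt "0 0 0.3 0 0 0" --pt "0 0 0.3 0 0 0" --pt "0 0 0.3 0 0 0" --pt "0 0 0.3 0 0 0" --pt "0 0 0.3 0 0 0" --pt "0 0 0 0 0 0"

```text
clock: 10.4
position: [0.5137, -0.2918, 0.1369]
tool_rot: [0.752, -0.659, -0.001, 0.0]
wrist_force: [-0.4, 0.3, -2.7]
grip_width: 0.0122
```

move_arm --pt "0 0 0.3 0 0 0" --pt "0 0 0.3 0 0 0" --pt "0 0 0.3 0 0 0" --pt "0 0 0.3 0 0 0" --pt "0 0 0.3 0 0 0" --pt "0 0 0.2 0 0 0" --pt "0 0 0 0 0 0"

```text
clock: 10.98
position: [0.5138, -0.2919, 0.1201]
tool_rot: [0.752, -0.659, -0.001, 0.0]
wrist_force: [-0.1, 0.6, -4.0]
grip_width: 0.0118
```

move_arm --pt "0 0 0.1 0 0 0" --pt "0 0 0.1 0 0 0" --pt "0 0 0.1 0 0 0" --pt "0 0 0.1 0 0 0" --pt "0 0 0 0 0 0"

```text
clock: 11.4
position: [0.5141, -0.2919, 0.1166]
tool_rot: [0.752, -0.659, -0.0, -0.0]
wrist_force: [0.7, 0.8, -3.5]
grip_width: 0.0118
```

move_arm --pt "0 0 0.1 0 0 0" --pt "0 0 0.1 0 0 0" --pt "0 0 0 0 0 0"

```text
clock: 11.65
position: [0.5141, -0.2919, 0.1146]
tool_rot: [0.752, -0.659, -0.0, 0.0]
wrist_force: [-0.3, 0.1, -3.9]
grip_width: 0.0119
```

move_arm --pt "0 0 0.1 0 0 0" --pt "0 0 0 0 0 0"

```text
clock: 11.82
position: [0.5142, -0.2919, 0.1138]
tool_rot: [0.752, -0.659, 0.0, -0.0]
wrist_force: [-0.6, 1.7, -3.4]
grip_width: 0.012
```

move_arm --pt "0 0 0.05 0 0 0" --pt "0 0 0 0 0 0"

```text
clock: 11.98
position: [0.5143, -0.2919, 0.1138]
tool_rot: [0.752, -0.659, 0.0, -0.0]
wrist_force: [-0.8, 2.7, -0.0]
grip_width: 0.0119
```

move_arm --pt "0 0 0.05 0 0 0" --pt "0 0 0 0 0 0"

```text
clock: 12.15
position: [0.5146, -0.292, 0.1137]
tool_rot: [0.752, -0.659, 0.001, -0.0]
wrist_force: [-0.8, 2.9, 3.7]
grip_width: 0.0118
```

```bash
python3 -c "
from h import *
s=r.get_state();print(s['clock'],s['position'],s['tool_rot'],s['wrist_force'],s['moment'])
im,C,m=snap('wrist','w5');t=snap('scene','s5')[0];p=snap('top','t5')[0]
cv2.imwrite('pics/c5.png',np.vstack([cv2.resize(im[60:260,150:450,::-1],(450,300)),cv2.resize(t[220:320,170:320,::-1],(450,300),interpolation=2)]))"
```

```text
12.15 [ 0.51456067 -0.29195771  0.1137349 ] [ 7.52326873e-01 -6.58789722e-01  5.78376193e-04 -2.09747997e-04] [-0.78731669  2.92951601  3.6995172 ] [ 1.04188863  0.3953788  -0.01989685]
```

View pics/c5.png

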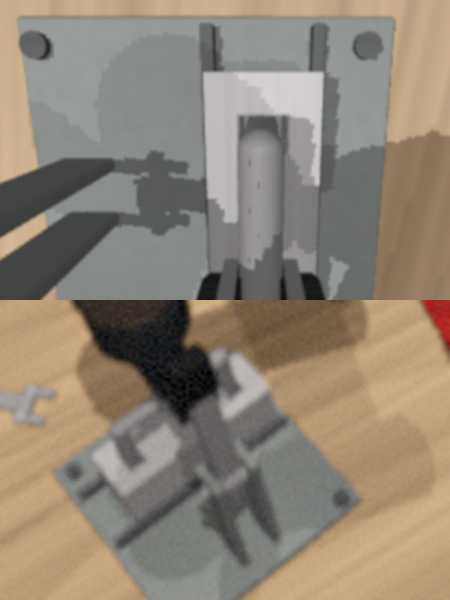

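Both legs are down in the holes and the crown is level at about z 0.1305 (wanted 0.130). I'll release and locate the clamp.

move_arm --pt "0 0 -0.05 0 0 0" --pt "0 0 0 0 0 0" --pt "0 0 0 0 0 0" --pt "0 0 0 0 0 0" --pt "0 0 0 0 0 0" --pt "0 0 0 0 0 0" --pt "0 0 0 0 0 0" --hand 0.5

```text
clock: 12.88
position: [0.5141, -0.2921, 0.1132]
tool_rot: [0.752, -0.659, 0.0, 0.0]
wrist_force: [-0.7, 0.4, -0.1]
grip_width: 0.0428
```

move_arm --pt "0 0 -0.3 0 0 0" --pt "0 0 -0.8 0 0 0" --pt "0 0 -1.5 0 0 0" --pt "0 0 -2 0 0 0" --pt "0 0 -2.5 0 0 0" --pt "0 0 -3 0 0 0" --pt "0 0 -3 0 0 0" --pt "0 0 -3 0 0 0" --pt "0 0 -3 0 0 0" --pt "0 0 -2.5 0 0 0" --pt "0 0 -1.5 0 0 0" --pt "0 0 0 0 0 0"

```text
clock: 13.88
position: [0.5152, -0.2928, 0.3499]
tool_rot: [0.752, -0.659, 0.005, -0.001]
wrist_force: [1.2, -0.2, 0.9]
grip_width: 0.0423
```

```bash
python3 -c "
from h import *
s=r.get_state();print(s['clock'],s['position'],s['wrist_force'],s['grip_width'],s['joint_pos'])
im,C,m=snap('wrist','w6');snap('scene','s6');snap('top','t6')
y=np.radians(7.3);X=np.array([np.cos(y),np.sin(y),0]);O=np.array([.512,-.301,0]);H=O+.1*X
for n in ['top0','scene0']:
    im,C,m=load(n); print(n,'hinge',np.round(proj(C,m,H+[0,0,.15]),1))
    for th in (70,80,90,100,110):
        t=np.radians(th);print(th,np.round(proj(C,m,H+[0,0,.15]+.17*(-np.cos(t)*X+[0,0,np.sin(t)])),1),np.round(proj(C,m,H+[0,0,.15]+.125*(-np.cos(t)*X+[0,0,np.sin(t)])),1))
    g=im.max(2).astype(np.uint8); w={'top0':(160,175,400,425),'scene0':(225,265,220,255)}[n]
    mk=(g[w[0]:w[1],w[2]:w[3]]<45).astype(np.uint8);ys,xs=np.where(mk);print(xs.min()+w[2],xs.max()+w[2],ys.min()+w[0],ys.max()+w[0],cv2.minAreaRect(np.c_[xs+w[2],ys+w[0]].astype(np.float32)))
"
```

```text
13.8833 [ 0.51524379 -0.29279571  0.34993404] [ 1.23595426 -0.24206339  0.88808519] 0.042339615964875475 [-0.24283043  0.26842001  0.13064801  0.00174835 -1.42337564  0.37483541]
top0 hinge [401.9 170.1]
70 [412.9 182.9] [409.7 179.3]
80 [412.2 173.1] [409.2 172.3]
90 [411.2 163.2] [408.5 165.2]
100 [409.9 153.5] [407.6 158.3]
110 [408.3 144.5] [406.5 151.8]
400 416 162 174 ((407.10003662109375, 167.8000030517578), (8.6824312210083, 18.48117446899414), 60.2551155090332)
scene0 hinge [245.5 276.2]
70 [217.3 223.8] [225.4 238.9]
80 [224.5 231.1] [230.6 244.3]
90 [232.7 240.3] [236.5 250.9]
100 [241.6 251. ] [242.8 258.5]
110 [250.9 262.8] [249.3 266.8]
226 241 236 259 ((233.5500030517578, 247.15000915527344), (20.87103271484375, 14.23024845123291), 71.56504821777344)
```

View pics/w6.png

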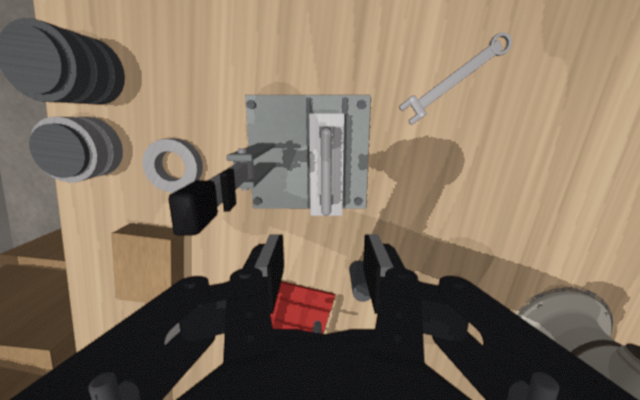

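The bolt stands alone in the nest, and the clamp arm is upright at about 90 degrees (predicted grip end (411,163), which matches). I'll go over it to its far side with the fingers shut.

move_arm --pt "0 0 -1.5 0 0 0" --pt "0 0 -1.5 0 0 0" --pt "0.1 -1.46 -0.5 0 0 0" --pt "0.1 -2 0 0 0 0" --pt "0.1 -2 0 0 0 0" --pt "0.1 -2 0 0 0 0" --pt "0.1 -2 0 0 0 0" --pt "0.1 -2 0 0 0 0" --pt "0.1 -2 0 0 0 0" --pt "0.15 -1.1 0 0 0 0" --pt "0 0 0 0 0 0" --hand 0

```text
clock: 14.95
position: [0.6612, -0.2805, 0.3747]
tool_rot: [0.753, -0.659, -0.003, 0.001]
wrist_force: [-1.0, 0.2, -1.8]
grip_width: 0.0002
```

```bash
python3 -c "
from h import *
s=r.get_state();print(s['clock'],s['position'],s['tool_rot'],s['wrist_force'],s['grip_width'],s['joint_pos'])
im,C,m=snap('wrist','w7');sc=snap('scene','s7')[0]
cv2.imwrite('pics/c7.png',np.vstack([cv2.resize(im[:,:,::-1],(480,300)),cv2.resize(sc[170:330,130:386,::-1],(480,300),interpolation=2)]))"
```

```text
14.95 [ 0.66123686 -0.28054449  0.3747073 ] [ 0.75254354 -0.65853533 -0.00283427  0.00118631] [-0.98971024  0.20175555 -1.77175436] 0.0002101987110255591 [-1.77281775e-01  5.20468402e-01  5.72279800e-01 -8.90557267e-04
 -1.62868810e+00  3.10279374e-01]
```

View pics/c7.png

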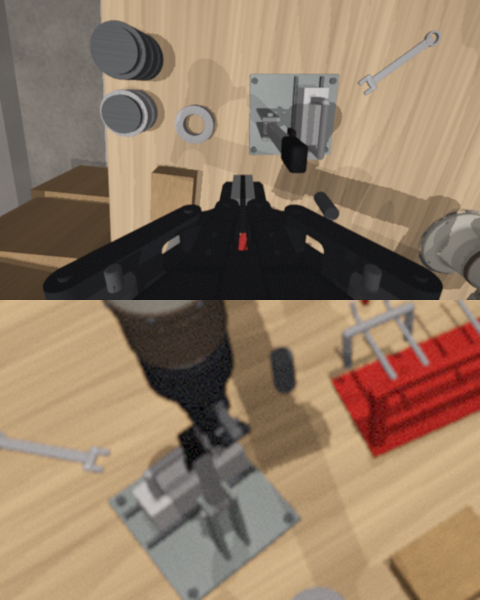

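```bash
python3 -c "
from h import *
im,C,m=load('w7'); print('grip end',ray(C,m,391,205,.32))
y=np.radians(7.3);X=np.array([np.cos(y),np.sin(y),0]);H=np.array([.512,-.301,.15])+.1*X;print('pred',H+[0,0,.17])
s=r.get_state()
for th in (90,80,70,60,50,40,30,20,10,0):
    t=np.radians(th); p=H+.15*(-np.cos(t)*X+[0,0,np.sin(t)])+.009*(np.sin(t)*X+[0,0,np.cos(t)])+.0145*X
    print(th,p.round(4),totool(p,s).round(2))"
```

```text
grip end [ 0.61374729 -0.29392081  0.32      ]
pred [ 0.61118944 -0.28829354  0.32      ]
90 [ 0.6345 -0.2853  0.3   ] [0.1 2.5 7.7]
80 [ 0.6085 -0.2886  0.2993] [0.09 5.12 7.78]
70 [ 0.5831 -0.2919  0.294 ] [0.08 7.68 8.32]
60 [ 0.5589 -0.295   0.2844] [ 0.07 10.11  9.29]
50 [ 0.5368 -0.2978  0.2707] [ 0.06 12.34 10.67]
40 [ 0.5173 -0.3003  0.2533] [ 0.05 14.29 12.42]
30 [ 0.5012 -0.3024  0.2328] [ 0.05 15.91 14.48]
20 [ 0.4888 -0.304   0.2098] [ 0.05 17.15 16.78]
10 [ 0.4806 -0.305   0.1849] [ 0.05 17.97 19.27]
0 [ 0.4768 -0.3055  0.159 ] [ 0.05 18.35 21.86]
```

move_arm --pt "0 0 1 0 0 0" --pt "0 0 1.5 0 0 0" --pt "0 0 1.5 0 0 0" --pt "0 0 1.5 0 0 0" --pt "0 0 1 0 0 0" --pt "0 0 0 0 0 0"

```text
clock: 15.55
position: [0.6578, -0.281, 0.3117]
tool_rot: [0.752, -0.659, -0.003, 0.001]
wrist_force: [0.5, -0.1, -0.9]
grip_width: -0.0
```

move_arm --pt "0.3 0 1.2 0 0 0" --pt "0 1.0 0 0 0 0" --pt "0 1.0 0 0 0 0" --pt "0 1.3 0 0 0 0" --pt "0 1.3 0.04 0 0 0" --pt "0 1.28 0.25 0 0 0" --pt "0 1.28 0.29 0 0 0" --pt "0 1.22 0.46 0 0 0" --pt "0 1.21 0.51 0 0 0" --pt "0 0 0 0 0 0"

```text
clock: 16.38
position: [0.5634, -0.2974, 0.2878]
tool_rot: [0.752, -0.659, 0.001, -0.0]
wrist_force: [-0.7, 1.4, 0.8]
grip_width: 0.0001
```

```bash
python3 -c "
from h import *
s=r.get_state();print(s['clock'],s['position'],s['tool_rot'],s['wrist_force'],s['grip_width'])
im,C,m=snap('wrist','w8');sc=snap('scene','s8')[0]
cv2.imwrite('pics/c8.png',np.vstack([cv2.resize(im[:,:,::-1],(480,300)),cv2.resize(sc[170:330,130:386,::-1],(480,300),interpolation=2)]))"
```

```text
16.3833 [ 0.56341575 -0.29735301  0.28781112] [ 7.51879721e-01 -6.59299868e-01  6.84511216e-04 -3.17099254e-04] [-0.6922356   1.40002682  0.7585202 ] 7.063739695492856e-05
```

View pics/c8.png

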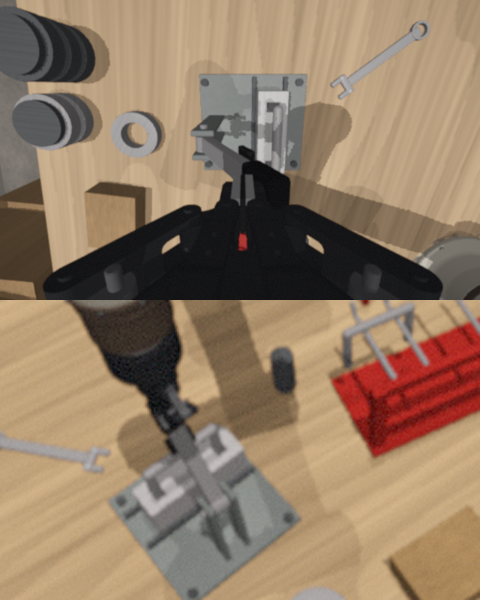

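The clamp arm is tilting, at about 60 degrees with the fingertip behind the grip. I've viewed 12 pictures, so from here I check numerically.

move_arm --pt "0 1.13 0.66 0 0 0" --pt "0 1.1 0.72 0 0 0" --pt "0 1.0 0.84 0 0 0" --pt "0 0.95 0.91 0 0 0" --pt "0 0.85 1.0 0 0 0" --pt "0 0.77 1.06 0 0 0" --pt "0 0.66 1.13 0 0 0" --pt "0 0.58 1.17 0 0 0" --pt "0 0 0 0 0 0"

```text
clock: 17.23
position: [0.494, -0.3058, 0.21]
tool_rot: [0.752, -0.659, -0.002, 0.001]
wrist_force: [-0.1, -0.3, 0.2]
grip_width: -0.0001
```

move_arm --pt "0 0.44 1.23 0 0 0" --pt "0 0.36 1.24 0 0 0" --pt "0 0.14 0.5 0 0 0" --pt "0 0.1 0.5 0 0 0" --pt "0 0 0 0 0 0"

```text
clock: 17.65
position: [0.485, -0.3074, 0.1767]
tool_rot: [0.752, -0.659, -0.001, 0.0]
wrist_force: [0.3, 0.2, -1.3]
grip_width: 0.0002
```

move_arm --pt "0 0.08 0.4 0 0 0" --pt "0 0.05 0.4 0 0 0" --pt "0 0.03 0.4 0 0 0" --pt "0 0 0 0 0 0"

```text
clock: 17.98
position: [0.483, -0.3076, 0.1645]
tool_rot: [0.752, -0.659, -0.0, 0.0]
wrist_force: [0.7, -0.8, 0.7]
grip_width: 0.0001
```

move_arm --pt "0 0 0.2 0 0 0" --pt "0 0 0.1 0 0 0" --pt "0 0 0 0 0 0"

```text
clock: 18.23
position: [0.483, -0.3076, 0.162]
tool_rot: [0.752, -0.659, -0.0, 0.0]
wrist_force: [0.0, 0.0, 0.4]
grip_width: -0.0001
```

move_arm --pt "0 0 0.1 0 0 0" --pt "0 0 0 0 0 0"

```text
clock: 18.4
position: [0.4832, -0.3077, 0.1611]
tool_rot: [0.752, -0.659, -0.0, 0.0]
wrist_force: [0.5, 0.1, -0.6]
grip_width: 0.0001
```

move_arm --pt "0 0 0.1 0 0 0" --pt "0 0 0 0 0 0"

```text
clock: 18.57
position: [0.4832, -0.3077, 0.1601]
tool_rot: [0.752, -0.659, -0.0, 0.0]
wrist_force: [1.3, 0.9, 0.9]
grip_width: -0.0004
```

move_arm --pt "0 0 0.1 0 0 0" --pt "0 0 0 0 0 0"

```text
clock: 18.73
position: [0.4832, -0.3077, 0.1591]
tool_rot: [0.752, -0.659, -0.0, -0.0]
wrist_force: [-0.3, 0.4, 0.8]
grip_width: 0.0001
```

move_arm --pt "0 0 0.1 0 0 0" --pt "0 0 0 0 0 0"

```text
clock: 18.9
position: [0.4833, -0.3077, 0.1589]
tool_rot: [0.752, -0.659, 0.0, 0.0]
wrist_force: [-1.0, 0.8, 4.2]
grip_width: 0.0003
```

move_arm --pt "0 0 0.05 0 0 0" --pt "0 0 0 0 0 0"

```text
clock: 19.07
position: [0.4833, -0.3077, 0.1589]
tool_rot: [0.752, -0.659, 0.0, 0.0]
wrist_force: [-2.6, 2.4, 6.0]
grip_width: 0.0003
```

```bash
python3 -c "
from h import *
s=r.get_state();print(s['clock'],s['position'],s['wrist_force'],s['moment'])
y=np.radians(7.3);X=np.array([np.cos(y),np.sin(y),0]);H=np.array([.512,-.301,.15])+.1*X
im,C,m=snap('scene','s9'); g=im.max(2)
for th in (0,10):
    t=np.radians(th)
    print(th,[np.round(proj(C,m,H+q*(-np.cos(t)*X+[0,0,np.sin(t)])),1) for q in(.05,.08,.125,.17)])
print(g[215:275:2,190:250:2])"
```

```text
19.0667 [ 0.48325972 -0.30772423  0.15888931] [-2.57358679  2.35941893  5.98132338] [0.5373503  0.65562242 0.00585336]
0 [array([233. , 261.2]), array([225.8, 252.6]), array([215.2, 240. ]), array([205. , 227.8])]
10 [array([232.6, 259.8]), array([225. , 250.2]), array([213.8, 236.1]), array([202.9, 222.3])]
[[ 31  27  17  40  34  28  30  31  32  24  30  33 127 189 186 189 189 191
  194 193 183 178 153 148 146 137 123 126 128 133]
 [ 27  35  31  26  34  29  29  15  32  34  26  16  98 185 186 182 187 180
  166 156 145 148 147 150 149 139 123 128 131 130]
 [ 19  26  33  25  31  31  30  33  29  29  26  26  72 168 158 153 152 149
  149 148 153 152 149 145 146 148 136 126 128 128]
 [ 57  40  34  19  29  15  30  23  14  25  31  31  63 137 149 150 151 145
  153 148 142 145 146 148 153 151 137 123 123 117]
 [120  93  76  54  25  33  28  21  37  31  55  56  42 132 150 150 152 150
  147 147 147 147 149 149 149 149 131 116 116 109]
 [130 136 139 124  65  26  33  34  22  42  63  76  48 118 148 150 147 145
  146 147 148 148 146 147 149 144 137 109 108 117]
 [141 143 142 139 113  63  25  21  36  3
[... 2260 characters left out ...]
103 112 107 125 135 125
  111 114 140 144 144 141 147 153 121 113 117 115]
 [190 190 186 186 190 189 173 148 118 113 107  93 109 114 143 163 169 161
  116 108 116 145 146 151 156 152 129 113 114 115]
 [189 186 190 189 185 170 146 141 148 116  98  95 102 147 171 171 168 168
  147 112 103 131 161 161 159 162 157 127 116 132]
 [188 188 186 178 150 143 146 161 167 136  92  93  97 157 172 167 169 170
  166 148 114 101 136 160 162 161 164 151 111 127]
 [189 184 167 142 138 143 166 169 170 158 105  96  95 111 159 170 171 167
  171 160 116  94 106 151 163 163 161 159 133 100]
 [181 156 134 138 139 138 163 168 169 169 140  97  96  92 143 167 171 169
  161 130 109  99  99 113 149 160 161 139 146 151]]
```

move_arm --pt "0 0 0.1 0 0 0" --pt "0 0 0 0 0 0" --pt "0 0 0 0 0 0"

```text
clock: 19.37
position: [0.4833, -0.3077, 0.1588]
tool_rot: [0.752, -0.659, 0.001, 0.0]
wrist_force: [-3.5, 3.8, 9.8]
grip_width: 0.0
```

move_arm --pt "0 0 -0.2 0 0 0" --pt "0 0 -0.5 0 0 0" --pt "0 0 -1 0 0 0" --pt "0 0 -2 0 0 0" --pt "0 0 -2.5 0 0 0" --pt "0 0 -3 0 0 0" --pt "0 0 -3 0 0 0" --pt "0 0 -2.5 0 0 0" --pt "0 0 -1.5 0 0 0" --pt "0 0 0 0 0 0" --pt "0 0 0 0 0 0"

```text
clock: 20.28
position: [0.4835, -0.3076, 0.3195]
tool_rot: [0.752, -0.659, 0.001, -0.001]
wrist_force: [-0.9, 0.3, -0.3]
grip_width: -0.0
```

```bash
python3 -c "
from h import *
s=r.get_state();print(s['clock'],s['position'],s['wrist_force'])
y=np.radians(7.3);X=np.array([np.cos(y),np.sin(y),0]);H=np.array([.512,-.301,.15])+.1*X
im,C,m=snap('wrist','w10');g=im.max(2)
for th in (0,5,10):
    t=np.radians(th)
    print(th,[np.round(proj(C,m,H+q*(-np.cos(t)*X+[0,0,np.sin(t)])+.009*(np.sin(t)*X+[0,0,np.cos(t)])),1) for q in(0,.08,.125,.17)])
a=np.array(proj(C,m,H+[0,0,.009]-.125*X));b=np.array(proj(C,m,H+[0,0,.009]-.17*X))
mk=(g<60).astype(np.uint8); n,l,st,ce=cv2.connectedComponentsWithStats(mk)
for i in range(1,n):
    if st[i,4]>150: print(st[i],ce[i].round(1))
i2,C2,m2=snap('scene','s10'); g2=i2.max(2)
for th in (0,5,10):
    t=np.radians(th);print('scene',th,[np.round(proj(C2,m2,H+q*(-np.cos(t)*X+[0,0,np.sin(t)])+.009*(np.sin(t)*X+[0,0,np.cos(t)])),1) for q in(.125,.17)])
mk=(g2<50).astype(np.uint8)[200:270,180:260]; n,l,st,ce=cv2.connectedComponentsWithStats(mk)
for i in range(1,n):
    if st[i,4]>30: print('scene',st[i]+[180,200,0,0,0],ce[i].round(1)+[180,200])
# bolts still hanging: compare rack area before/after
d=cv2.absdiff(snap('top','t10')[0],load('top0')[0]).max(2); print('top diff rack',(d[150:222,200:333]>60).sum())
ys,xs=np.where(d[150:222,200:333]>60); print(xs.min()+200,xs.max()+200,ys.min()+150,ys.max()+150)
"
```

```text
20.2833 [ 0.48345505 -0.3076256   0.31950269] [-0.90741817  0.33192729 -0.27345477]
0 [array([204.1, 183.9]), array([278.1, 184.2]), array([319.8, 184.4]), array([361.4, 184.5])]
5 [array([203.4, 183.9]), array([276.1, 185.7]), array([318.4, 186.8]), array([361.8, 187.9])]
10 [array([202.7, 183.9]), array([273.4, 187.3]), array([316. , 189.3]), array([360.9, 191.5])]
[   0   26   87   83 4310] [47.9 72.8]
[  0  39  19  61 582] [ 9. 71.]
[320 124   4  40 152] [321.5 143.8]
[ 15 132  33  54 321] [ 37.9 156.9]
[ 318  168   40   30 1040] [337.8 182.2]
[   57   234   558   166 48790] [326.  346.1]
[621 363  19  22 231] [631.6 371.4]
scene 0 [array([214.4, 238.2]), array([204.2, 226. ])]
scene 5 [array([213.8, 236.3]), array([203.1, 223.2])]
scene 10 [array([213.4, 234.7]), array([202.4, 220.8])]
scene [202 228  16  16 130] [209.3 234.5]
top diff rack 108
244 280 193 212
```

```bash
python3 -c "
from h import *
print(finish_job())"
```

```text
the job is handed in; nothing more can be done
None
```

I took the wide, long-legged U-bolt off the middle hook and lowered it into the fixture. I then swung the clamp down onto it, let go, backed the arm off and handed the job in at about 20 s.

**Insertion:** Both legs went in without resistance. The legs touched the floor with the crown at about z 0.1305, against 0.130 expected. I released the bolt only after that contact, so it did not drop.

**Clamp:** I pushed it down with shut fingers until it met a firm stop at fingertip z 0.159, the height expected for a level arm. The force there was about 10 N.

**Last checks:**
- After I backed off, the grip showed at the level-arm position in the wrist and scene images, within about 2 px.
- The top view changed around the rack only where the middle bolt had hung; the other two bolts look unmoved.
- The wrist force was about zero, and the robot was clear of everything at z 0.32.

**Limits:** I used all 12 picture views, so the final clamp and rack checks came from pixel numbers rather than by eye. I did not re-check the loose items on the counter, but the arm went nowhere near them. No check failed or disagreed.

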